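# Load a bottle in the filler's slide and index it under the nozzle

## Task

Stand the empty open bottle down in the cup of the filler's bottle slide. Then pull up the spring plunger knob, slide the shuttle with the bottle along to the next hole so that the bottle is under the nozzle, and let the pin drop fully home in that hole. Keep the bottle upright, leave the filled bottles and the cap tub alone, and finish still gripping the knob with the pin home, holding the shuttle steady for the filling stroke.

Things in the scene. Friction and masses are not known exactly. Their poses are not given: they have to be found in the camera images.
- bottle: the empty clear glass bottle with an open neck and no cap (all the others are capped); loose, standing on the bench; round body 40 mm across up to 66 mm, then a shoulder up to 79 mm and a neck 21 mm across, 96 mm tall in all, about 75 g. Origin: centre of its underside, z up
- filler: the fixed machine: a low aluminium bottle slide, base plate 150 x 400 mm, running up to the front of a dark grey piston filler. Origin: on the bench straight under the cup's centre in the loading position (the start). Its y axis points along the slide to the filler, x across it, z up. The slide's end block is at y = 155 mm, the filler's foot begins at 175 mm, its column (with hopper) at 225 mm
- shuttle (a joint): travel of the aluminium carriage along the filler's y, towards the filler positive, m: 0 = loading position (the start, pin locked in the middle hole); +0.110 = filling position, pin at the next hole, cup under the nozzle; -0.110 = rear hole. Stops at -0.115 and +0.122. Slides with 1 to 2 N of drag once the pin is out; 1.5 mm of play either way while it is in
- cup_floor (a point): centre of the inner floor of the white plastic cup on the carriage, 58 mm above the bench; it moves with the shuttle. The cup's bore is 44 mm across, flared to 50 mm at the mouth, 22 mm deep (rim 80 mm above the bench, 62 mm across outside)
- plunger (a joint): lift of the spring-loaded lock plunger, m: 0 = pin fully home, 12 mm deep in the hole; above 0.012 = pin clear of the bar (it rests at 0.012 on the bar between holes); stops at 0.018. The spring pulls it down with 6 N at 0, about 10 N at 0.015, and drives it home when let go over a hole. Pin 8 mm thick, round tip
- knob: black ribbed knob on the plunger, an upright cylinder 26 mm across, 30 mm tall (the middle 22 mm straight). Origin at its middle, 90 mm above the bench with the pin home; rises with the plunger and travels with the shuttle. It is 55 mm to the -x side and 85 mm to the -y side of the cup's centre in the filler's axes. Below it: a steel sleeve 22 mm across up to 72 mm, the bracket plate up to 54 mm
- nozzle (a point): the tip of the filler's vertical steel nozzle, a 12 mm tube, 164 mm above the bench: straight above the filling position; 10 mm above the mouth of a bottle that stands in the cup. The tube runs up to a wider head at about 300 mm
- filled_a: bystander: bottle of the same shape, filled with dried petals, with a black screw cap (99 mm tall); origin at the centre of its underside
- filled_b: bystander: another filled bottle with a black screw cap; origin at the centre of its underside
- cap_tub: bystander: open white tub of screw caps, 110 x 85 x 45 mm; origin at the centre of its underside
- fill_hole (a point): mouth of the next index hole, the filling position's, in the top face of the drilled index bar (28 mm wide) that runs along the -x side of the slide, 38 mm above the bench. Holes are 11 mm wide, through the bar, 110 mm apart; at the start the pin is in the one before it, 110 mm back along the filler's y

How it is judged:
By the outcome, as a careful person would: the job done as asked, in the order asked, and still so for the second after the job is handed in, while the arm keeps its last pose, push and grip.
It also fails if it takes over 54 s, if anything falls off the work surface, if the arm or the gripper's body presses on something with over 40 N, if the wrist force passes 120 N, or if a joint passes its speed limit or range.

## Robot

A 7-joint arm with a two-finger parallel gripper is mounted at the origin on the work surface. World frame = base frame: x ahead of the robot, y to its left, z up, the work surface at z = 0. Lengths are in m, angles in rad, forces in N, time in s.
With the tool pointing down it reaches from about 0.425 to 0.925 m from the base axis. Payload 6.8 kg.
Tool frame: the origin (TCP) lies on the centre line of the jaws, within the pads' length; the fingertips stand bot.tip_reach ahead of it and the grasp point (between the pads) lies 3 mm ahead of it (bot.tip_reach is the distance from the TCP to the fingertips, in m); z points along the fingers, y is the line along which they close (so a half turn about z gives the same grasp; the last joint's range is limited). The gripper opens to 85 mm and grips with 20 to 120 N. Pads are 22 mm wide; open, the fingers measure 114 mm over their backs; the gripper's body (76 mm by 85 mm) begins 54 mm behind the grasp point. The pads swing forward as they close: fully open they stand 13 mm farther back than shut.
Start: joints at [-1.378, 0.477, 0.022, 1.555, -0.011, 1.109, -0.083], TCP at [0.2, 0.645, 0.253] pointing down, gripper open.
Joint ranges: [-2.96, 2.96], [-0.34, 2.1], [-1.41, 1.46], [0.24, 2.44], [-1.37, 4.51], [0.17, 1.92], [-2.96, 2.96]. Speed limits (rad/s): [2.39, 2.39, 3.14, 3.14, 3.14, 3.14, 3.14].

## Interface

Orientations are given as a unit quaternion [w, x, y, z].
In Python, from station import bot gives the robot as it stands.
- The arm moves only by the tool jog_arm, never from a script. Its argument "deltas" is a list of rows, each a list of 7 numbers: the shift along the world's x, y, z in m, then the turn, a rotation vector about the world's x, y, z in rad, then the opening, from 0 (shut) to 1 (fully open). In form: [[x, y, z, rx, ry, rz, grip], ...]. A call has 1 to 10 rows; each row shifts and turns the commanded pose from where the row before left it; what a row does not reach is not made up. A row lasts 1/10 s, in which the tool goes at most 50 mm and 8.59 degrees, less where a joint would pass 70% of its speed; a pose out of reach is approached as far as the arm can. A call with a gripper value outside its range is refused whole. The fingers move at their own pace and stop on an object; "newtons" is the grip in N (left out, the last holds). Time passes only in rows, so rows that do not move let the fingers close. It gives the time, the measured TCP pose, the force, the opening and the grip force at its end, in the units of the state.
- bot.get_obs(): the state, without advancing time (a new reading comes with each control period).
- bot.read_camera(name): name is "scene" or "top"; returns a dict with "img" (480x640x3 uint8, red, green, blue), "K" (3x3 intrinsics, pixels), "dist_coeffs" ([k1, k2, p1, p2, k3] as OpenCV has them; the pictures are not rectified), "eye" and "attitude" of the camera in the world. Camera axes: x right, y down, z forward; pixel columns grow to the right and rows downward; lengths in m; the calibration is good to about 2 mm. A picture is of the moment at which its call begins. There is no depth.
- bot.hand_in(): hands the job in; it is judged then, once.
The state is a dict: "t": time; "q": joint angles; "joint_vel": joint speeds; "joint_torque": joint torques, N m; "eef_pos": TCP position; "tool_rot": TCP orientation; "contact_force": force on the tool from outside, world axes, zero at the start; "torque": the same for the moment, N m; "gripper_width": opening from 0.0 (shut) to 1.0 (fully open); "grasp_force": force on a finger pad.
Only numpy, scipy, OpenCV 4.12 (cv2) and the standard library are available. Lean on these libraries where they do the work, as an engineer would, in place of code of your own. Each camera call takes 0.05 s, during which the arm holds its last target. There are 200 camera calls.

## Working session

There is one attempt and no reset: what is moved stays moved. The work goes in short steps, Python scripts to look and compute and a tool call to move; the robot and the scene stay as the last step left them, time stands still between calls to the robot, and variables do not carry over. Pictures are saved under pics/ and viewed, at most 10 in all, crops included, and the job is handed in when it is done.

Besides the shell and the picture viewer there is one more tool, called as a command line: name --pt "numbers of a row" for each row, then --argument value for the rest. jog_arm: Moves the arm, as the interface text tells. Its arguments: {"type":"object","properties":{"deltas":{"type":"array"},"newtons":{"type":"number"}},"required":["deltas"]}

```bash
mkdir -p pics; ls; cat > h.py <<'E'
import numpy as np, cv2
from scipy.spatial.transform import Rotation as R
from station import bot
def rot(a):
    a=np.array(a,float)
    return a if a.shape==(3,3) else R.from_quat(a,scalar_first=True).as_matrix()
def ray(c,uv):
    p=cv2.undistortPoints(np.array([[uv]],float),np.array(c["K"],float),np.array(c["dist_coeffs"],float))[0,0]
    return np.array(c["eye"],float), rot(c["attitude"])@np.array([p[0],p[1],1.])
def onz(c,uv,z):
    e,d=ray(c,uv); return e+d*(z-e[2])/d[2]
def tri(c1,u1,c2,u2):
    e1,d1=ray(c1,u1);e2,d2=ray(c2,u2)
    s=np.linalg.lstsq(np.c_[d1,-d2],e2-e1,rcond=None)[0]
    a,b=e1+s[0]*d1,e2+s[1]*d2; return (a+b)/2,np.linalg.norm(a-b)
def px(c,P):
    r=rot(c["attitude"]); t=-r.T@np.array(c["eye"],float)
    return cv2.projectPoints(np.atleast_2d(np.array(P,float)),cv2.Rodrigues(r.T)[0],t,np.array(c["K"],float),np.array(c["dist_coeffs"],float))[0][:,0]
E
python3 - <<'E'
from h import *
import pickle
for n in("scene","top"):
    c=bot.read_camera(n); pickle.dump(c,open(n+"0.pkl","wb")); cv2.imwrite(f"pics/{n}0.png",c["img"][:,:,::-1]); print(n,c["eye"],c["attitude"],c["K"])
print(bot.get_obs(),bot.tip_reach)
E
```

```text
pics
scene [1.18412069 0.43392053 0.98925412] [-0.15361741  0.3940427   0.84676616 -0.32267493] [[584.62153884   0.         323.72204922]
 [  0.         584.62153884 234.47182503]
 [  0.           0.           1.        ]]
top [ 0.48666975 -0.05988992  1.13027154] [-0.03104381  0.70786876 -0.7038309   0.05079536] [[445.11919842   0.         321.36131244]
 [  0.         445.11919842 241.52709544]
 [  0.           0.           1.        ]]
{'t': 0.1, 'q': array([-1.37810461,  0.47771458,  0.02234792,  1.55638236, -0.0114878 ,
        1.10932987, -0.0830831 ]), 'joint_vel': array([-9.09301657e-05, -2.48470591e-03, -1.01339955e-03, -2.46397898e-03,
       -9.03259660e-04,  2.42286946e-03, -1.71633401e-03]), 'joint_torque': array([ 4.55117261e-03, -5.97758567e+01,  1.61372188e+00, -2.81950593e+01,
        1.28253020e-02,  5.08413112e-03, -1.35996225e-05]), 'eef_pos': array([0.19984826, 0.64418944, 0.25241237]), 'tool_rot': array([-5.91452986e-05,  1.49811000e-01,  9.88714285e-01, -8.50872744e-04]), 'contact_force': array([0.01276543, 0.71499328, 0.60449058]), 'torque': array([-0.06464441, -0.00204613, -0.02082416]), 'grasp_force': 0.0, 'gripper_width': 1.001635877376152} 0.022
```

View pics/scene0.png

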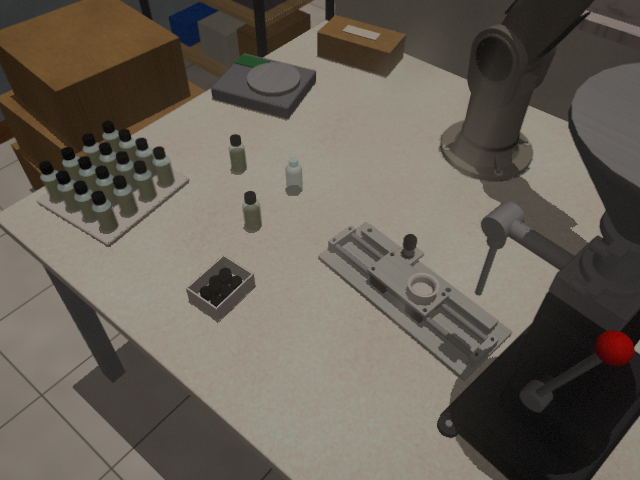

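View pics/top0.png

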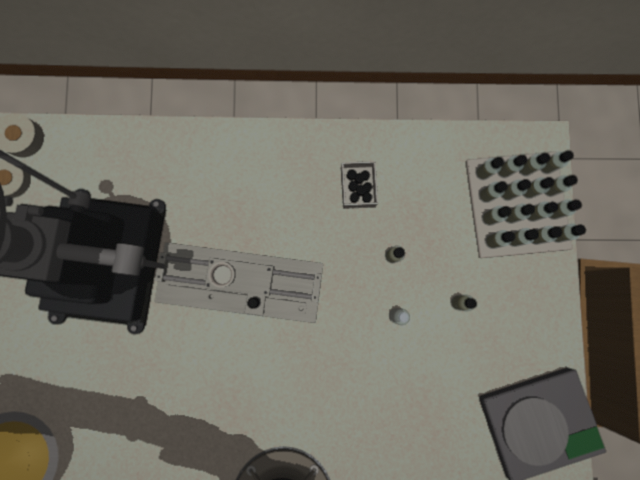

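Scene view: clear bottle at about (293,176), knob (410,242), cup mouth (423,287). Top view: bottle at (400,315), knob (254,302), cup (222,274), with the slide running left to the filler.

```bash
python3 - <<'E'
from h import *
import pickle
S=pickle.load(open("scene0.pkl","rb"));T=pickle.load(open("top0.pkl","rb"))
print("base px",px(S,[0,0,0]),px(T,[0,0,0]),"tcp",px(S,[.2,.644,.252]),px(T,[.2,.644,.252]))
def blob(c,mask,box):
    x0,y0,x1,y1=box; m=mask[y0:y1,x0:x1].astype(np.uint8)
    n,l,s,ce=cv2.connectedComponentsWithStats(m); i=1+np.argmax(s[1:,4]); return ce[i]+[x0,y0],s[i],
gT=T["img"].max(2);gS=S["img"].max(2)
kT=blob(T,gT<45,(240,285,270,320)); kS=blob(S,gS<50,(395,228,425,262)); print("knob",kT,kS)
print(onz(T,kT[0],.1),tri(S,kS[0],T,kT[0]))
for n,c,b in(("cupT",T,(205,258,240,292)),("bT",T,(385,300,415,330)),("cupS",S,(400,262,446,312)),("bS",S,(280,150,306,200))):
    x0,y0,x1,y1=b
    cv2.imwrite(f"/tmp/{n}.png",cv2.resize(c["img"][y0:y1,x0:x1,::-1],(400,int(400*(y1-y0)/(x1-x0))),interpolation=cv2.INTER_CUBIC))
ims=[cv2.resize(cv2.imread(f"/tmp/{n}.png"),(400,300)) for n in("cupT","bT","cupS","bS")]
cv2.imwrite("pics/crops.png",np.vstack([np.hstack(ims[:2]),np.hstack(ims[2:])]))
E
```

```text
base px [[485.62065024 149.61261356]] [[281.8528113  500.07406417]] tcp [[814.0395693  255.64772726]] [[-84.03382305 453.23588224]]
knob (array([253.53, 302.26]), array([  8,  12,  12,  11, 100], dtype=int32)) (array([408.7972028 , 241.79020979]), array([  9,   6,  12,  17, 143], dtype=int32))
[0.46591446 0.06585655 0.1       ] (array([0.46606001, 0.06649049, 0.09077992]), np.float64(0.0011778702566591743))
```

View pics/crops.png

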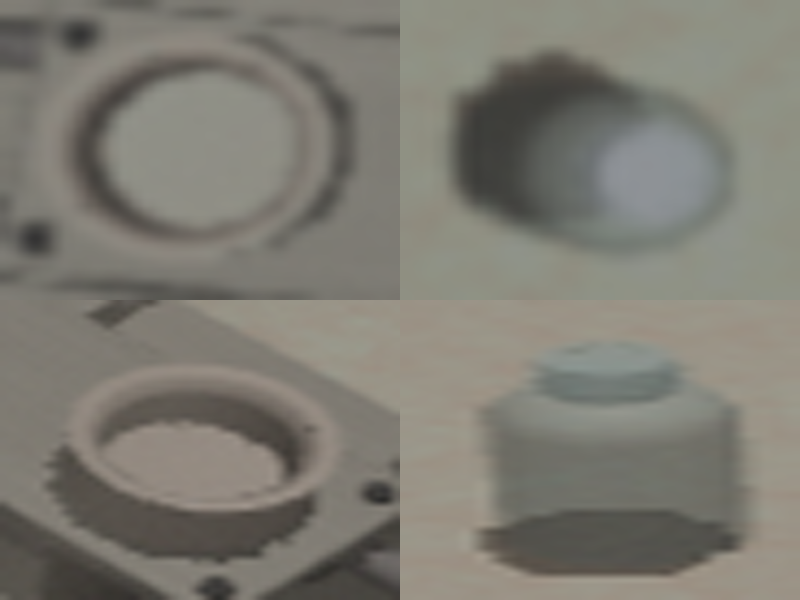

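```bash
python3 - <<'E'
from h import *
import pickle
S=pickle.load(open("scene0.pkl","rb"));T=pickle.load(open("top0.pkl","rb"))
cT=(220.7,273.6);cS=(423,284.3)
print("cup",onz(T,cT,.08),onz(S,cS,.08),tri(S,cS,T,cT))
bT=(403.8,316.7);bS=(292.8,159.5)
print("bot",onz(T,bT,.096),onz(S,bS,.096),tri(S,bS,T,bT),"body",onz(T,(401.9,316.2),.066))
C=tri(S,cS,T,cT)[0];K=tri(S,(408.8,241.8),T,(253.5,302.3))[0]
d=(C-K)[:2];print(np.linalg.norm(d))
yaw=np.arctan2(d[1],d[0])-np.arctan2(85,55);print("yaw from knob",np.degrees(yaw))
for a,b in(((172,243),(322,262)),((157,302),(316,322))):
    v=(onz(T,a,.01)-onz(T,b,.01))[:2];print(np.degrees(np.arctan2(v[1],v[0]))-90,np.linalg.norm(v))
# edge lines by Canny/Hough
g=cv2.cvtColor(T["img"],cv2.COLOR_RGB2GRAY)
L=cv2.HoughLinesP(cv2.Canny(g,30,90),1,np.pi/720,40,minLineLength=60,maxLineGap=8)
for x0,y0,x1,y1 in L[:,0]:
    if 140<min(x0,x1) and max(x0,x1)<340 and 230<min(y0,y1) and max(y0,y1)<340:
        v=(onz(T,(x0,y0),.01)-onz(T,(x1,y1),.01))[:2];v*=np.sign(v[1]);print((x0,y0,x1,y1),np.degrees(np.arctan2(v[1],v[0]))-90)
for n,u in(("fa",(397,253)),("fb",(469,302))):print(n,onz(T,u,.099))
print(R.from_quat(bot.get_obs()["tool_rot"],scalar_first=True).as_matrix().round(3))
E
```

```text
cup [0.5317107  0.14616685 0.08      ] [0.53090402 0.14483328 0.08      ] (array([0.53182092, 0.14558424, 0.08157055]), np.float64(0.0006474880043154263))
bot [ 0.43415173 -0.27929282  0.096     ] [ 0.43450432 -0.28081686  0.096     ] (array([ 0.43459253, -0.27976914,  0.09650746]), np.float64(0.0014187008149884278)) body [ 0.43377917 -0.28115622  0.066     ]
0.10287684786361004
yaw from knob -6.875079102382334
-6.8998626117699615 0.37861861084120274
-7.01319465276471 0.3945711131701031
(np.int32(168), np.int32(285), np.int32(305), np.int32(303)) -7.281127223990325
(np.int32(171), np.int32(241), np.int32(299), np.int32(259)) -7.690487478399305
(np.int32(144), np.int32(302), np.int32(314), np.int32(323)) -6.8989202571308255
(np.int32(170), np.int32(284), np.int32(247), np.int32(293)) -6.484235349591373
fa [ 0.58106833 -0.26538236  0.099     ]
fb [ 0.46851539 -0.43053664  0.099     ]
[[-0.955  0.296 -0.   ]
 [ 0.296  0.955 -0.002]
 [-0.    -0.002 -1.   ]]
```

```bash
python3 - <<'E'
from h import *
import pickle
S=pickle.load(open("scene0.pkl","rb"));T=pickle.load(open("top0.pkl","rb"))
for u in((57,317),(135,327),(158,207)):print(u,onz(T,u,0.02).round(3))
for u in((80,322),(0,275),(30,270),(60,270)):print(u,onz(T,u,0.1).round(3),onz(T,u,.4).round(3))
print("bowl",onz(T,(20,410),.3).round(3),onz(T,(20,410),.6).round(3))
print("noz",px(T,[.5448,.2547,.164]),px(S,[.5448,.2547,.164]),px(S,[.5448,.2547,.3]))
P=np.array([.4345,-.28]);r=.46
A=np.radians(np.linspace(72.8,-32.8,22));Q=r*np.c_[np.cos(A),np.sin(A)]
print(Q[0],np.diff(Q,axis=0).round(3).tolist(),Q[-1],P-Q[-1],np.diff(A)[0])
E
```

```text
(57, 317) [0.429 0.544 0.02 ]
(135, 327) [0.405 0.359 0.02 ]
(158, 207) [0.7   0.318 0.02 ]
(80, 322) [0.422 0.45  0.1  ] [0.441 0.302 0.4  ]
(0, 275) [0.526 0.631 0.1  ] [0.514 0.43  0.4  ]
(30, 270) [0.537 0.567 0.1  ] [0.523 0.385 0.4  ]
(60, 270) [0.538 0.502 0.1  ] [0.523 0.338 0.4  ]
bowl [0.284 0.442 0.3  ] [0.357 0.261 0.6  ]
noz [[162.13602002 265.54787517]] [[478.11727574 292.78666182]] [[495.69845972 241.24017583]]
[0.1360257  0.43942805] [[0.038, -0.014], [0.037, -0.017], [0.035, -0.02], [0.033, -0.023], [0.031, -0.026], [0.029, -0.028], [0.026, -0.031], [0.023, -0.033], [0.02, -0.035], [0.017, -0.037], [0.014, -0.038], [0.01, -0.039], [0.007, -0.04], [0.003, -0.04], [-0.0, -0.04], [-0.004, -0.04], [-0.007, -0.04], [-0.011, -0.039], [-0.014, -0.038], [-0.017, -0.037], [-0.02, -0.035]] [ 0.38666064 -0.24918578] [ 0.04783936 -0.03081422] -0.08776512810028625
```

jog_arm --pt "-0.007 -0.022 0.01 0 0 0 1" --pt "-0.012 -0.04 0.01 0 0 0 1" --pt "-0.012 -0.04 0.01 0 0 0 1" --pt "-0.012 -0.04 0.01 0 0 0 1" --pt "-0.012 -0.04 0.01 0 0 0 1" --pt "-0.007 -0.022 0 0 0 0 1"

```text
t: 0.7
eef_pos: [0.1375, 0.4382, 0.3041]
tool_rot: [0.0, 0.15, 0.989, 0.0]
contact_force: [-0.3, 1.6, 0.3]
gripper_width: 0.999
grasp_force: 0.0
```

jog_arm --pt "-0.004 -0.012 0 0 0 0 1" --pt "0.037 -0.014 0 0 0 -0.088 1" --pt "0.036 -0.017 0 0 0 -0.088 1" --pt "0.034 -0.02 0 0 0 -0.088 1" --pt "0.032 -0.022 0 0 0 -0.088 1" --pt "0.03 -0.025 0 0 0 -0.088 1" --pt "0.028 -0.027 0 0 0 -0.088 1" --pt "0.025 -0.03 0 0 0 -0.088 1" --pt "0.022 -0.032 0 0 0 -0.088 1" --pt "0.02 -0.035 0 0 0 -0.088 1"

```text
t: 1.7
eef_pos: [0.3993, 0.2058, 0.3031]
tool_rot: [0.0, 0.521, 0.854, -0.0]
contact_force: [1.0, -0.1, 0.3]
gripper_width: 0.997
grasp_force: 0.0
```

jog_arm --pt "0.018 -0.038 0 0 0 -0.088 1" --pt "0.015 -0.04 0 0 0 -0.088 1" --pt "0.011 -0.04 0 0 0 -0.088 1" --pt "0.007 -0.042 0 0 0 -0.088 1" --pt "0.005 -0.042 0 0 0 -0.088 1" --pt "0.0 -0.04 0 0 0 -0.088 1" --pt "-0.003 -0.04 0 0 0 -0.088 1" --pt "-0.005 -0.04 0 0 0 -0.088 1" --pt "-0.008 -0.04 0 0 0 -0.088 1" --pt "-0.01 -0.038 0 0 0 -0.088 1"

```text
t: 2.7
eef_pos: [0.4281, -0.1952, 0.3034]
tool_rot: [0.001, 0.835, 0.55, -0.0]
contact_force: [0.2, 0.1, -0.1]
gripper_width: 0.997
grasp_force: 0.0
```

jog_arm --pt "0.003 -0.04 0 0 0 -0.083 1" --pt "0.003 -0.045 -0.01 0 0 -0.083 1" --pt "0 0 -0.04 0 0 0 1" --pt "0 0 -0.04 0 0 0 1" --pt "0 0 -0.035 0 0 0 1" --pt "0 0 -0.02 0 0 0 1" --pt "0 0 0 0 0 0 1" --pt "0 0 0 0 0 0 1"

```text
t: 3.5
eef_pos: [0.4343, -0.2788, 0.1585]
tool_rot: [0.0, 0.877, 0.481, -0.001]
contact_force: [-0.3, -0.0, -0.4]
gripper_width: 1.002
grasp_force: 0.0
```

```bash
python3 - <<'E'
from h import *
import pickle
o=bot.get_obs();print(o["q"].round(3),o["eef_pos"],o["contact_force"])
a=[]
for n,u in(("scene",(293,165)),("top",(402,316))):
    c=bot.read_camera(n); a.append(cv2.resize(c["img"][max(u[1]-75,0):,u[0]-65:][:150,:130,::-1],(400,460)))
cv2.imwrite("pics/g1.png",np.hstack(a))
E
```

```text
[-0.174  0.433  0.791  2.06  -0.422  0.813  0.3  ] [ 0.43428897 -0.27879727  0.15851437] [-0.32040523 -0.02254927 -0.35669008]
```

View pics/g1.png

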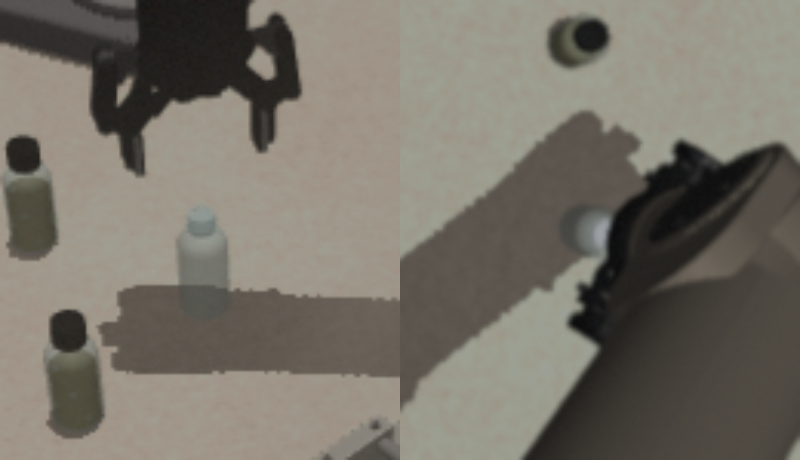

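The picture shows the open fingers straddling the clear bottle, and the filled bottles stand clear. Going down.

jog_arm --pt "0 -0.001 -0.03 0 0 0 1" --pt "0 0 -0.03 0 0 0 1" --pt "0 0 -0.02 0 0 0 1" --pt "0 0 -0.015 0 0 0 1" --pt "0 0 -0.008 0 0 0 1" --pt "0 0 -0.004 0 0 0 1" --pt "0 0 0 0 0 0 1" --pt "0 0 0 0 0 0 1"

```text
t: 4.4
eef_pos: [0.4345, -0.2796, 0.052]
tool_rot: [0.001, 0.877, 0.481, 0.0]
contact_force: [1.0, 0.1, -0.6]
gripper_width: 0.996
grasp_force: 0.0
```

jog_arm --pt "0 0 0 0 0 0 0.75" --pt "0 0 0 0 0 0 0.6" --pt "0 0 0 0 0 0 0.52" --pt "0 0 0 0 0 0 0.45" --pt "0 0 0 0 0 0 0.4" --pt "0 0 0 0 0 0 0.35" --pt "0 0 0 0 0 0 0.3" --pt "0 0 0 0 0 0 0.3" --newtons 25

```text
t: 5.2
eef_pos: [0.4341, -0.2793, 0.0516]
tool_rot: [0.0, 0.877, 0.481, 0.0]
contact_force: [-0.5, 1.1, 5.0]
gripper_width: 0.461
grasp_force: 24.9
```

jog_arm --pt "0 0 0.005 0 0 0 0.3" --pt "0 0 0.015 0 0 0 0.3" --pt "0 0 0.03 0 0 0 0.3" --pt "0 0 0.04 0 0 0 0.3" --pt "0.003 0.01 0.04 0 0 0.015 0.3" --pt "0.0055 0.025 0.018 0 0 0.03 0.3" --pt "0.008 0.035 0 0 0 0.04 0.3" --pt "0.008 0.035 0 0 0 0.04 0.3" --pt "0.008 0.035 0 0 0 0.04 0.3" --pt "0.008 0.035 0 0 0 0.04 0.3"

```text
t: 6.2
eef_pos: [0.4745, -0.1031, 0.2002]
tool_rot: [0.0, 0.823, 0.568, 0.0]
contact_force: [1.1, 0.5, -0.9]
gripper_width: 0.463
grasp_force: 25.5
```

jog_arm --pt "0.008 0.035 0 0 0 0.04 0.3" --pt "0.008 0.035 0 0 0 0.04 0.3" --pt "0.008 0.035 0 0 0 0.04 0.3" --pt "0.008 0.035 0 0 0 0.04 0.3" --pt "0.008 0.035 0 0 0 0.04 0.3" --pt "0.008 0.035 0 0 0 0.04 0.3" --pt "0.007 0.025 0 0 0 0 0.3" --pt "0.002 0.015 0 0 0 0 0.3" --pt "0 0 0 0 0 0 0.3" --pt "0 0 0 0 0 0 0.3"

```text
t: 7.2
eef_pos: [0.5311, 0.1442, 0.1995]
tool_rot: [0.0, 0.75, 0.662, -0.0]
contact_force: [-0.4, -0.1, -0.8]
gripper_width: 0.46
grasp_force: 25.5
```

```bash
python3 - <<'E'
from h import *
a=[]
c=bot.read_camera("scene"); e=np.array(bot.get_obs()["eef_pos"])
b=e-[0,0,.0515]
print("bottom centre",px(c,b),"bottom edges",px(c,[b+[.0054,-.0193,0],b-[.0054,-.0193,0]]),"neck top",px(c,b+[0,0,.096]),"cup",px(c,[.5315,.1455,.08]))
x0,y0=360,180
cv2.imwrite("pics/p1.png",cv2.resize(c["img"][y0:y0+140,x0:x0+140,::-1],(560,560),interpolation=cv2.INTER_CUBIC))
E
```

```text
bottom centre [[427.21793229 261.88733448]] bottom edges [[416.88190062 258.40806489]
 [437.66656616 265.40429879]] neck top [[434.84839482 226.83278067]] cup [[423.11843268 284.66630032]]
```

View pics/p1.png

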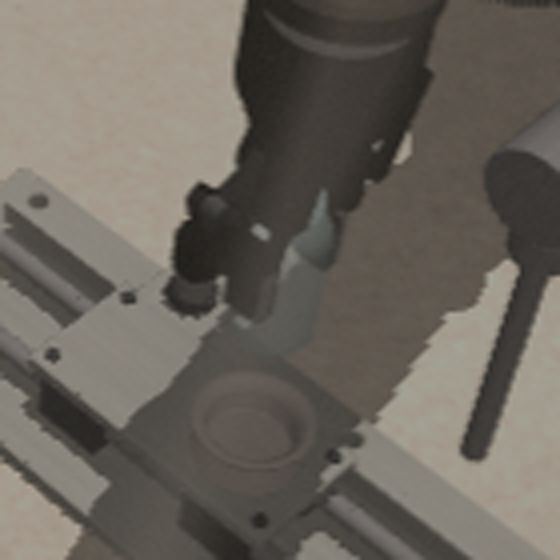

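jog_arm --pt "0 0.001 -0.02 0 0 0 0.3" --pt "0 0 -0.025 0 0 0 0.3" --pt "0 0 -0.014 0 0 0 0.3" --pt "0 0 -0.008 0 0 0 0.3" --pt "0 0 -0.005 0 0 0 0.3" --pt "0 0 -0.004 0 0 0 0.3" --pt "0 0 -0.003 0 0 0 0.3" --pt "0 0 0 0 0 0 0.3" --pt "0 0 0 0 0 0 0.3"

```text
t: 8.15
eef_pos: [0.5317, 0.1468, 0.1206]
tool_rot: [0.0, 0.749, 0.662, 0.0]
contact_force: [-0.2, -0.1, -1.3]
gripper_width: 0.457
grasp_force: 25.5
```

jog_arm --pt "0 -0.0005 -0.003 0 0 0 0.3" --pt "0 0 -0.003 0 0 0 0.3" --pt "0 0 -0.002 0 0 0 0.3" --pt "0 0 0 0 0 0 0.3"

```text
t: 8.55
eef_pos: [0.5313, 0.1461, 0.1119]
tool_rot: [-0.0, 0.749, 0.662, -0.0]
contact_force: [-0.3, 0.1, -1.3]
gripper_width: 0.458
grasp_force: 25.5
```

jog_arm --pt "0 0 -0.001 0 0 0 0.3" --pt "0 0 -0.001 0 0 0 0.3" --pt "0 0 0 0 0 0 0.3"

```text
t: 8.85
eef_pos: [0.5314, 0.1462, 0.1102]
tool_rot: [-0.0, 0.749, 0.662, -0.0]
contact_force: [0.3, -0.1, -1.0]
gripper_width: 0.459
grasp_force: 25.5
```

jog_arm --pt "0 0 -0.001 0 0 0 0.3" --pt "0 0 0 0 0 0 0.3"

```text
t: 9.05
eef_pos: [0.5316, 0.1462, 0.1096]
tool_rot: [-0.0, 0.749, 0.662, 0.0]
contact_force: [-2.0, -0.4, 3.3]
gripper_width: 0.46
grasp_force: 25.8
```

jog_arm --pt "0 0 -0.001 0 0 0 0.3" --pt "0 0 0 0 0 0 0.3"

```text
t: 9.25
eef_pos: [0.5317, 0.1464, 0.1096]
tool_rot: [-0.001, 0.749, 0.662, 0.0]
contact_force: [-4.5, 0.0, 14.4]
gripper_width: 0.459
grasp_force: 26.7
```

jog_arm --pt "0 0 0.0015 0 0 0 0.4" --pt "0 0 0 0 0 0 0.5" --pt "0 0 0 0 0 0 0.55" --pt "0 0 0 0 0 0 0.65" --pt "0 0 0 0 0 0 0.8" --pt "0 0 0 0 0 0 1" --pt "0 0 0 0 0 0 1" --pt "0 0 0 0 0 0 1"

```text
t: 10.05
eef_pos: [0.5315, 0.1462, 0.1098]
tool_rot: [0.0, 0.749, 0.662, -0.0]
contact_force: [-0.3, -0.8, -0.4]
gripper_width: 1.002
grasp_force: 0.0
```

jog_arm --pt "0 0 0.01 0 0 0 1" --pt "0 0 0.03 0 0 0 1" --pt "0 0 0.035 0 0 0 1" --pt "-0.01 -0.01 0.03 0 0 0 1" --pt "-0.02 -0.03 0 0 0 0 1" --pt "-0.02 -0.03 0 0 0 0 1" --pt "-0.015 -0.01 0 0 0 0 1" --pt "0 0 0 0 0 0 1"

```text
t: 10.85
eef_pos: [0.4646, 0.0642, 0.2153]
tool_rot: [-0.001, 0.75, 0.661, 0.0]
contact_force: [-0.2, -0.2, -0.6]
gripper_width: 1.001
grasp_force: 0.0
```

```bash
python3 - <<'E'
from h import *
c=bot.read_camera("scene"); print(bot.get_obs()["eef_pos"])
print("cup",px(c,[.5315,.1455,.08]),"neck top",px(c,[.5315,.1455,.154]),"knob",px(c,[[.4665,.067,.09],[.4665,.067,.105]]))
x0,y0=360,180
cv2.imwrite("pics/p2.png",cv2.resize(c["img"][y0:y0+140,x0:x0+140,::-1],(560,560),interpolation=cv2.INTER_CUBIC))
E
```

```text
[0.46607919 0.06572975 0.2154912 ]
cup [[423.11843268 284.66630032]] neck top [[428.41335994 260.45390131]] knob [[409.13011183 242.28804336]
 [409.98039508 237.41205164]]
```

View pics/p2.png

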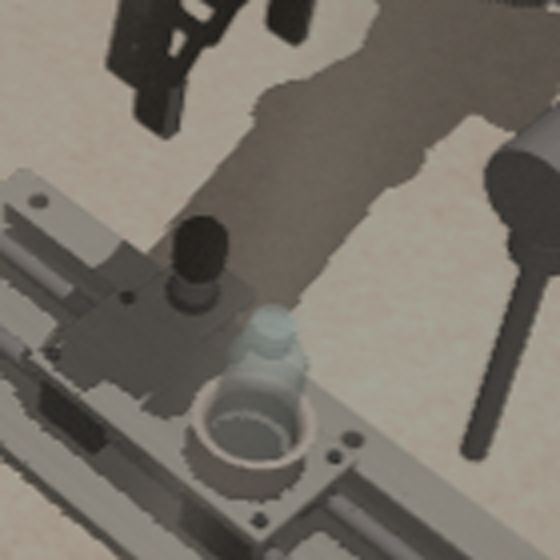

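Bottle upright in the cup: mouth at pixel (428,261), predicted (428,260). Knob at (410,242), as expected. Going down on the knob.

jog_arm --pt "0 0.001 -0.03 0 0 0 1" --pt "0 0 -0.035 0 0 0 0.8" --pt "0 0 -0.03 0 0 0 0.7" --pt "0 0 -0.018 0 0 0 0.65" --pt "0 0 -0.007 0 0 0 0.6" --pt "0 0 -0.003 0 0 0 0.55" --pt "0 0 0 0 0 0 0.5" --pt "0 0 0 0 0 0 0.5"

```text
t: 11.7
eef_pos: [0.4674, 0.0675, 0.0927]
tool_rot: [0.0, 0.749, 0.662, 0.001]
contact_force: [0.2, 0.3, -0.1]
gripper_width: 0.499
grasp_force: 0.0
```

jog_arm --pt "0 0 0 0 0 0 0.4" --pt "0 0 0 0 0 0 0.3" --pt "0 0 0 0 0 0 0.2" --pt "0 0 0 0 0 0 0.1" --pt "0 0 0 0 0 0 0.1" --pt "0 0 0 0 0 0 0.1" --newtons 50

```text
t: 12.3
eef_pos: [0.4661, 0.0675, 0.0925]
tool_rot: [-0.001, 0.749, 0.662, 0.0]
contact_force: [-4.3, -0.2, 9.6]
gripper_width: 0.289
grasp_force: 48.4
```

jog_arm --pt "0 0 0.003 0 0 0 0.1" --pt "0 0 0.004 0 0 0 0.1" --pt "0 0 0.004 0 0 0 0.1" --pt "0 0 0.004 0 0 0 0.1" --pt "0 0 0 0 0 0 0.1" --pt "0 0 0 0 0 0 0.1" --newtons 60

```text
t: 12.9
eef_pos: [0.4659, 0.0672, 0.1066]
tool_rot: [-0.0, 0.749, 0.662, -0.0]
contact_force: [-0.9, 1.1, -9.7]
gripper_width: 0.28
grasp_force: 59.4
```

jog_arm --pt "0.0002 0.002 0.001 0 0 0 0.1" --pt "0.0005 0.004 0 0 0 0 0.1" --pt "0.0007 0.006 0 0 0 0 0.1" --pt "0.0008 0.007 0 0 0 0 0.1" --pt "0.001 0.008 0 0 0 0 0.1" --pt "0.001 0.008 0 0 0 0 0.1" --pt "0.0008 0.007 0 0 0 0 0.1" --pt "0.0005 0.004 0 0 0 0 0.1" --pt "0 0 0 0 0 0 0.1"

```text
t: 13.8
eef_pos: [0.472, 0.1146, 0.1078]
tool_rot: [-0.0, 0.749, 0.663, 0.0]
contact_force: [-1.1, 1.8, -10.7]
gripper_width: 0.284
grasp_force: 59.4
```

```bash
python3 - <<'E'
from h import *
o=bot.get_obs();print(o["eef_pos"],o["contact_force"],o["q"].round(2))
c=bot.read_camera("scene")
x0,y0=360,180
cv2.imwrite("pics/p3.png",cv2.resize(c["img"][y0:y0+140,x0:x0+140,::-1],(560,560),interpolation=cv2.INTER_CUBIC))
E
```

```text
[0.47200794 0.11459614 0.10777067] [ -1.13675375   1.84100407 -10.67240912] [-0.85  0.44  0.61  2.15 -0.4   0.66 -0.09]
```

View pics/p3.png

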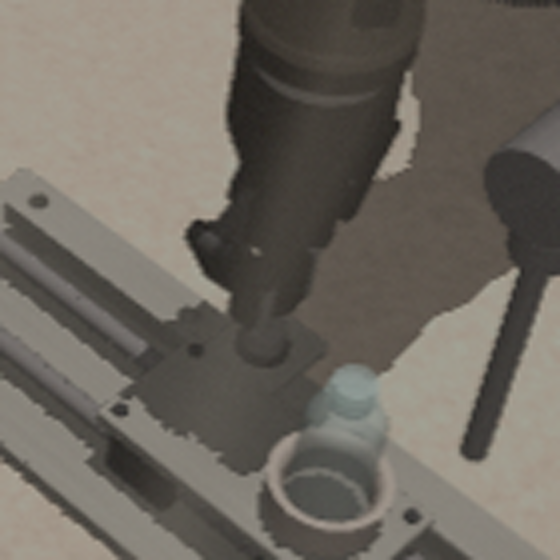

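The shuttle moves with the bottle upright; knob and gripper at (425,262), nozzle tip ahead at (479,293). Continuing.

jog_arm --pt "0.0005 0.004 0 0 0 0 0.1" --pt "0.0008 0.007 0 0 0 0 0.1" --pt "0.001 0.008 0 0 0 0 0.1" --pt "0.001 0.008 0 0 0 0 0.1" --pt "0.001 0.008 0 0 0 0 0.1" --pt "0.001 0.008 0 0 0 0 0.1" --pt "0.0008 0.007 0 0 0 0 0.1" --pt "0.0007 0.006 0 0 0 0 0.1" --pt "0.0005 0.004 0 0 0 0 0.1" --pt "0 0 0 0 0 0 0.1"

```text
t: 14.85
eef_pos: [0.4796, 0.1744, 0.1079]
tool_rot: [-0.0, 0.749, 0.663, 0.001]
contact_force: [-0.2, 1.0, -10.8]
gripper_width: 0.281
grasp_force: 59.4
```

```bash
python3 - <<'E'
from h import *
o=bot.get_obs();print(o["eef_pos"],o["contact_force"])
c=bot.read_camera("scene")
print("expected at fill: cup",px(c,[.5448,.2547,.08]),"mouth",px(c,[.5448,.2547,.154]))
x0,y0=400,200
cv2.imwrite("pics/p4.png",cv2.resize(c["img"][y0:y0+150,x0:x0+150,::-1],(600,600),interpolation=cv2.INTER_CUBIC))
E
```

```text
[0.47964268 0.17441889 0.10789273] [ -0.15308969   1.0186641  -10.80270492]
expected at fill: cup [[468.94617832 319.81716667]] mouth [[476.96543694 296.17617457]]
```

View pics/p4.png

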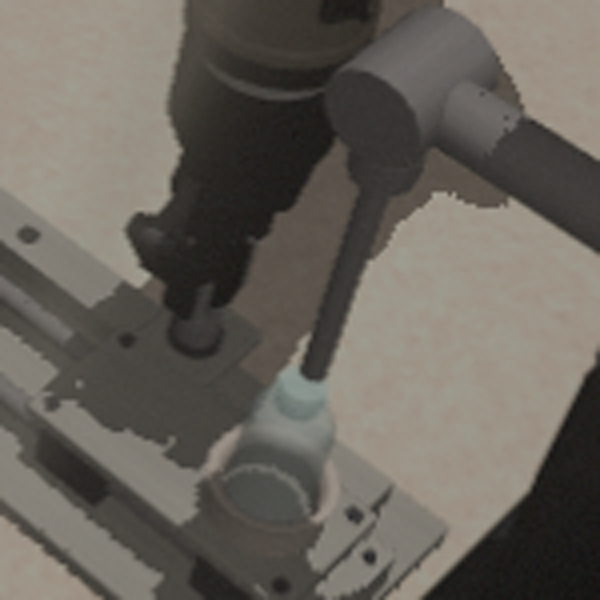

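jog_arm --pt "0.0002 0.0014 0 0 0 0 0.1" --pt "0.0002 0.0013 0 0 0 0 0.1" --pt "0 0 -0.002 0 0 0 0.1" --pt "0 0 -0.0015 0 0 0 0.1" --pt "0 0 -0.001 0 0 0 0.1" --pt "0 0 0 0 0 0 0.1"

```text
t: 15.5
eef_pos: [0.4798, 0.1758, 0.1032]
tool_rot: [0.0, 0.749, 0.662, 0.0]
contact_force: [0.5, -0.7, -9.5]
gripper_width: 0.281
grasp_force: 59.5
```

jog_arm --pt "0 0 -0.002 0 0 0 0.1" --pt "0 0 -0.002 0 0 0 0.1" --pt "0 0 0 0 0 0 0.1"

```text
t: 15.8
eef_pos: [0.4798, 0.1758, 0.0992]
tool_rot: [0.0, 0.749, 0.662, 0.0]
contact_force: [-0.3, -2.0, -8.1]
gripper_width: 0.287
grasp_force: 59.6
```

jog_arm --pt "0 0 -0.002 0 0 0 0.1" --pt "0 0 -0.002 0 0 0 0.1" --pt "0 0 -0.0015 0 0 0 0.1" --pt "0 0 0 0 0 0 0.1"

```text
t: 16.2
eef_pos: [0.4798, 0.1759, 0.0937]
tool_rot: [0.0, 0.749, 0.662, 0.0]
contact_force: [-0.8, -1.2, -7.2]
gripper_width: 0.289
grasp_force: 59.7
```

jog_arm --pt "0 0 -0.001 0 0 0 0.1" --pt "0 0 -0.0005 0 0 0 0.1" --pt "0 0 0 0 0 0 0.1"

```text
t: 16.5
eef_pos: [0.4799, 0.1761, 0.0927]
tool_rot: [-0.0, 0.749, 0.662, 0.0]
contact_force: [-1.6, -1.0, -1.5]
gripper_width: 0.286
grasp_force: 60.4
```

jog_arm --pt "0 0 -0.0005 0 0 0 0.1" --pt "0 0 -0.0005 0 0 0 0.1" --pt "0 0 0 0 0 0 0.1" --pt "0 0 0 0 0 0 0.1"

```text
t: 16.9
eef_pos: [0.48, 0.1767, 0.0925]
tool_rot: [-0.001, 0.749, 0.662, 0.001]
contact_force: [-4.9, -0.1, 12.1]
gripper_width: 0.284
grasp_force: 61.7
```

```bash
python3 - <<'E'
from h import *
o=bot.get_obs();print(o["eef_pos"],o["contact_force"],o["grasp_force"])
c=bot.read_camera("scene")
x0,y0=400,200
cv2.imwrite("pics/p5.png",cv2.resize(c["img"][y0:y0+150,x0:x0+150,::-1],(600,600),interpolation=cv2.INTER_CUBIC))
E
```

```text
[0.48004545 0.17666034 0.09252899] [-4.89112801 -0.08407211 12.08407897] 61.72787862829864
```

View pics/p5.png

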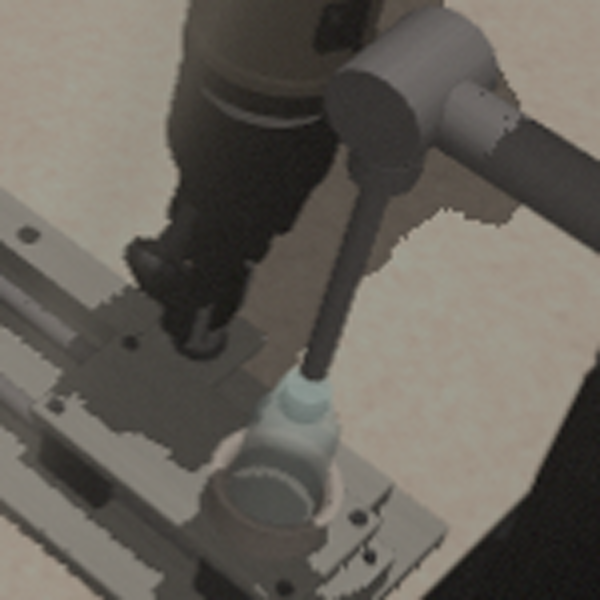

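The bottle is upright under the nozzle, with its mouth at (476,299). The knob is back at its home height, z 0.0925, as at the start. The measured travel is 110 mm.

```bash
python3 -c "
from station import bot
print(bot.hand_in())"
```

```text
the job is handed in; nothing more can be done
None
```

The job is handed in: the bottle stands upright in the cup under the nozzle, the pin is home in the next hole, and the gripper still holds the knob. It took about 17 of the 54 s; I haven't seen the judge's verdict.

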